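# Pump up the specimen lift

## Task

Raise the stone on the hand-pumped specimen lift for the preparer: work the long pump lever through three full strokes, each time pressing its grip right down to the stop and letting it come all the way back up, so that the plate with the stone stands raised. Leave the short release lever alone, and let go of everything at the end.

Things in the scene. Friction and masses are not known exactly. Their poses are not given: they have to be found in the camera images.
- pump_grip (a point): Mid upper face of the grey plastic grip (120 mm long, 36 wide, 22 thick) ending the long steel pump lever. Frame turns with the lever: y outwards along it, z out of this face. Pivot (level pin along x): 270 mm along -y and 11 along -z from here, 150 above the bench. Lever slopes 0.35 rad up when raised (point 253 mm up), 0.25 below level when down (94 mm up). Nothing else within 80 mm is as high.
- pump (a joint): Angle of the long pump lever about its pivot: 0 = fully up at rest, grows as the grip is pressed down, 0.6 rad = down at the stop. About 5 to 15 N straight down on the grip moves it; when let go, a spring raises it within about half a second. A half stroke may not catch.
- lift (a joint): Height (m) of the lift's dark steel plate (160 x 150 mm, brown stone fixed on it) above its lowest place; it tops a grey box column (110 x 130, 164 mm tall) from whose side the long lever sticks out. Starts at 0 to 0.005, stays where pumped. Rises as the lever goes down, 14 to 21 mm a full stroke; three full strokes give about 0.047, more do nothing.
- release (a joint): Angle of the short release lever, not to be moved: thin upright steel rod, 75 mm long, black 18 mm ball on top 100 mm above the bench, on the base plate beside the column, 78 mm along the pump_grip frame's +x and 60 mm behind the long lever's pivot. 0 = upright, as it starts; up to 0.9 rad leaning towards the long lever's grip.

How it is judged:
On the way, in this order (a step that is already met when the one before it is completed fails the run):
1. first stroke: lever pressed down (joint pump above 0.5 rad) (value of joint pump above 0.5 rad), for 0.05 s.
2. lever back up (below 0.08 rad) (value of joint pump below 0.08 rad), for 0.05 s.
3. second stroke: lever pressed down (above 0.5 rad) (value of joint pump above 0.5 rad), for 0.05 s.
4. lever back up (below 0.08 rad) (value of joint pump below 0.08 rad), for 0.05 s.
5. third stroke: lever pressed down (above 0.5 rad) (value of joint pump above 0.5 rad), for 0.05 s.
At the end, for the whole second after the job is handed in: The lift's plate stands at least 40 mm above its lowest position, the long lever is back up within 0.08 rad of its rest, and the release lever is within 0.2 rad of upright (value of joint lift above 0.04 m and value of joint pump below 0.08 rad and value of joint release below 0.2 rad); the robot touches nothing.
It fails at once if the release lever is moved by more than 0.2 rad (value of joint release above 0.2 rad).
It also fails if it takes over 48 s, if anything falls off the work surface, if the arm or the gripper's body presses on something with over 40 N, if the wrist force passes 120 N, or if a joint passes its speed limit or range.

## Robot

A 6-joint arm with a two-finger parallel gripper is mounted at the origin on the work surface. World frame = base frame: x ahead of the robot, y to its left, z up, the work surface at z = 0. Lengths are in m, angles in rad, forces in N, time in s.
With the tool pointing down it reaches from about 0.25 to 0.775 m from the base axis. Payload 4 kg.
Tool frame: the origin (TCP) lies midway between the tips of the shut fingers; the grasp point (between the pads) lies 19 mm behind it; z points along the fingers, x is the direction in which the jaws open and shut, and the axes are right-handed (so a half turn about z gives the same grasp; the last joint's range is limited). The gripper opens to 94 mm and grips with 3 to 60 N. Pads are 16 mm wide; open, the fingers measure 119 mm over their backs; the gripper's body (75 mm by 177 mm) begins 78 mm behind the grasp point.
Start: joints at [1.221, 0.087, 1.371, -0, 1.684, -0.103], TCP at [0.134, 0.533, 0.206] pointing down, gripper open.
Joint ranges: [-3.1, 3.1], [-0.76, 2.03], [0.27, 2.55], [-1.08, 4.22], [0.17, 2.65], [-2.57, 2.57]. Speed limits (rad/s): [2.79, 2.79, 3.14, 3.14, 3.14, 3.14].

## Interface

Orientations are given as [roll, pitch, yaw] about the fixed x, y, z axes, in that order (R = Rz(yaw) Ry(pitch) Rx(roll)).
In Python, from bench import * gives the robot as it stands.
- The arm moves only by the tool send_rows, never from a script. Its argument "rows" is one flat list of numbers, 7 for each row, row after row: the shift along the world's x, y, z in mm, then the turn, a rotation vector about the world's x, y, z in degrees, then the opening, from 0 (shut) to 1 (fully open). A call has exactly 8 rows; each row shifts and turns the commanded pose from where the row before left it; what a row does not reach is not made up. A row lasts 1/8 s, in which the tool goes at most 62.5 mm and 10.7 degrees, less where a joint would pass 70% of its speed; a pose out of reach is approached as far as the arm can. A call is refused whole if a number of a shift passes 62.5 or a number of a turn 10.7, either way. A call with a gripper value outside its range is refused whole. The fingers move at their own pace and stop on an object; the grip force is fixed at half the most. Time passes only in rows, so rows that do not move let the fingers close, or fill a call up. It gives the time, the measured TCP pose, the force and the opening at its end, in the units of the state.
- get_obs(): the state, without advancing time (a new reading comes with each control period).
- snapshot(name): name is "side" or "top"; returns a dict with "color" (384x512x3 uint8, red, green, blue), "intrinsics" (3x3 intrinsics, pixels), "rvec" (rotation vector, rad) and "tvec" (3), from world to camera coordinates, as OpenCV has them. Camera axes: x right, y down, z forward; pixel columns grow to the right and rows downward; lengths in m; the calibration is good to about 2 mm. A picture is of the moment at which its call begins. There is no depth.
- close_job(): hands the job in, once; it reports no verdict.
The state is a dict: "time": time; "joint_positions": joint angles; "qvel": joint speeds; "joint_torque": joint torques, N m; "tool_pos": TCP position; "ee_rot": TCP orientation; "wrist_force": force on the tool from outside, world axes, zero at the start; "wrist_torque": the same for the moment, N m; "width": finger opening in m.
Only numpy, scipy, OpenCV 4.12 (cv2) and the standard library are available. Lean on these libraries where they do the work, as an engineer would, in place of code of your own. Each camera call takes 0.05 s, during which the arm holds its last target.

## Working session

There is one attempt and no reset: what is moved stays moved. The work goes in short steps, Python scripts to look and compute and a tool call to move; the robot and the scene stay as the last step left them, time stands still between calls to the robot, and variables do not carry over. Pictures are saved under pics/ and viewed, and the job is handed in when it is done.

Besides the shell and the picture viewer there is one more tool, called after "Call:" in YAML: its name, and indented under it one key for each argument. send_rows: Moves the arm, as the interface text tells. Its arguments: {"type":"object","properties":{"rows":{"type":"array","items":{"type":"number"}}},"required":["rows"]}

```bash
mkdir -p pics; python3 - <<'E'
from bench import *
import cv2,pickle
o=get_obs();print(o)
d={}
for n in("side","top"):
    s=snapshot(n);d[n]=s;cv2.imwrite(f"pics/{n}0.png",s["color"][:,:,::-1])
pickle.dump(d,open("s0.pkl","wb"))
E
```

```text
{'time': 0.0, 'joint_positions': array([ 1.22088771e+00,  8.79625136e-02,  1.37225244e+00, -1.45767635e-05,
        1.68361382e+00, -1.03087791e-01]), 'qvel': array([ 0.00043238, -0.00081845, -0.000137  ,  0.00079899, -0.00183193,
        0.00031907]), 'joint_torque': array([ 5.78907002e-04, -3.40169334e+01, -3.02436447e+01,  7.19671114e-02,
        3.25993169e-02, -1.49271286e-04]), 'tool_pos': array([0.13418821, 0.53280483, 0.20430101]), 'ee_rot': array([-3.14137696e+00,  2.22573817e-03,  1.32397412e+00]), 'wrist_force': array([ 0.41103019,  0.00886989, -0.45418299]), 'wrist_torque': array([-0.04622242, -0.01968554,  0.00358042]), 'width': 0.09441965519351693}
```

View pics/side0.png

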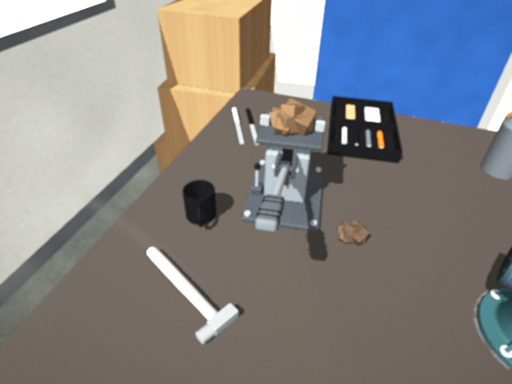

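View pics/top0.png

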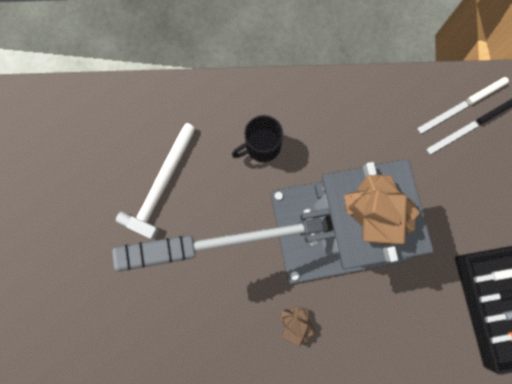

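The side view shows the grip at about (269,212). The top view shows it at about (153,252), with its ends at about (114,257) and (193,247). I'll enlarge both to read them more exactly.

```bash
python3 - <<'E'
import cv2,pickle,numpy as np
d=pickle.load(open("s0.pkl","rb"))
a=d["top"]["color"][210:300,100:340,::-1];b=d["side"]["color"][90:240,230:340,::-1]
cv2.imwrite("pics/tc.png",cv2.resize(a,None,fx=3.3,fy=3.3,interpolation=cv2.INTER_CUBIC))
cv2.imwrite("pics/sc.png",cv2.resize(b,None,fx=4,fy=4,interpolation=cv2.INTER_CUBIC))
for n in d:
    s=d[n];R=cv2.Rodrigues(s["rvec"])[0];print(n,-R.T@s["tvec"],R,s["intrinsics"])
E
```

```text
side [0.40088978 0.53388305 0.66897271] [[-0.94143115 -0.33673043  0.01788858]
 [-0.22726901  0.59442027 -0.77137108]
 [ 0.24911078 -0.73025828 -0.63613415]] [[364.83766309   0.         255.91626474]
 [  0.         364.83766309 186.18697327]
 [  0.           0.           1.        ]]
top [ 0.51027371 -0.06155978  0.832888  ] [[-0.02423246 -0.99963817 -0.01167544]
 [-0.98290755  0.02595563 -0.18226096]
 [ 0.18249806  0.00705925 -0.98318087]] [[383.81860342   0.         255.46401196]
 [  0.         383.81860342 186.3968575 ]
 [  0.           0.           1.        ]]
```

View pics/tc.png

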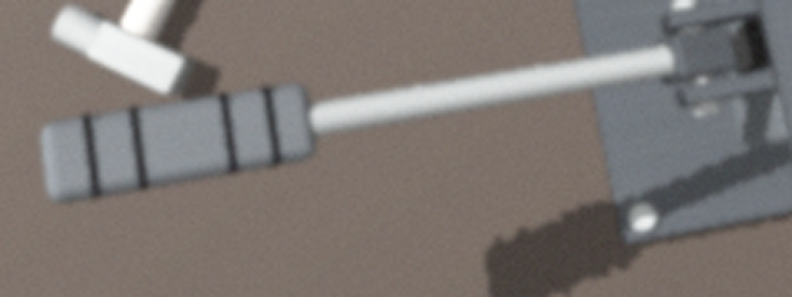

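View pics/sc.png

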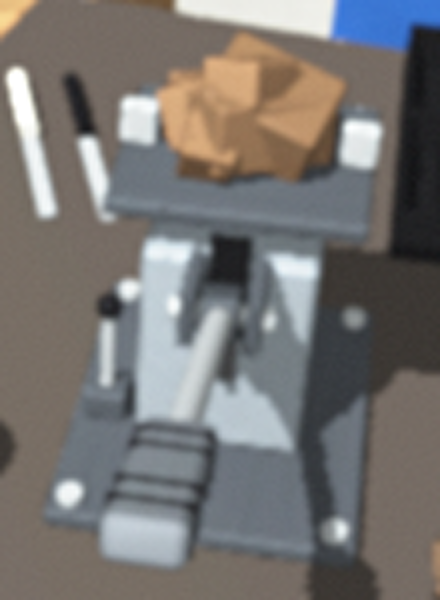

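```bash
cat > h.py <<'E'
import cv2,pickle,numpy as np
d=pickle.load(open("s0.pkl","rb"))
def ray(n,uv,z):
    s=d[n];R=cv2.Rodrigues(s["rvec"])[0];c=-R.T@s["tvec"]
    v=R.T@np.linalg.inv(s["intrinsics"])@np.array([*uv,1.]);return c+v*(z-c[2])/v[2]
def proj(n,P):
    s=d[n];return cv2.projectPoints(np.array(P,float).reshape(-1,3),s["rvec"],s["tvec"],s["intrinsics"],None)[0].reshape(-1,2)
E
python3 - <<'E'
from h import *
from scipy.optimize import least_squares
for n,c,o,i in(("top",(154.2,253.3),(114.5,259),(194,247)),("side",(271,206),(267,218.7),(274.5,197))):
    print(n,ray(n,c,.253),ray(n,o,.253+.06*np.sin(.35)),ray(n,i,.253-.06*np.sin(.35)))
# fit: grip centre x,y,yaw with points
def pts(p,a=.35):
    x,y,t=p;dr=np.array([np.cos(t)*np.cos(a),np.sin(t)*np.cos(a),np.sin(a)]);c=np.array([x,y,.253])
    up=np.array([-np.cos(t)*np.sin(a),-np.sin(t)*np.sin(a),np.cos(a)])
    return np.array([c+.06*dr,c-.06*dr,c-.27*dr-.011*up])
f=lambda p:np.r_[(proj("top",pts(p)[:2])-[(114.5,259),(194,247)]).ravel(),(proj("side",pts(p)[:2])-[(267,218.7),(274.5,197)]).ravel()]
r=least_squares(f,[.37,.1,1.6]);print(r.x,r.fun)
P=pts(r.x);print(P);print(proj("top",P),proj("side",P))
t=r.x[2];yo=np.array([np.cos(t),np.sin(t),0]);xo=np.array([np.sin(t),-np.cos(t),0])
b=P[2]+.078*xo-.06*yo;b[2]=.1
print("release",b,proj("top",b),proj("side",b))
E
```

```text
top [0.52033793 0.09622269 0.253     ] [0.51329335 0.1476807  0.27357387] [0.52881037 0.04023492 0.23242613]
side [0.52240244 0.09665113 0.253     ] [0.51331012 0.14792496 0.27357387] [0.52986095 0.04976821 0.23242613]
[0.52159057 0.09480292 1.72535774] [-1.96165314  0.31674934  0.72803469 -0.96933088 -0.28157948  1.16920984
  1.52403925 -3.61988667]
[[ 0.51291377  0.15049339  0.27357387]
 [ 0.53026737  0.03911244  0.23242613]
 [ 0.56005552 -0.15207731  0.15008449]]
[[112.53834686 259.31674934]
 [194.72803469 246.03066912]
 [310.37492568 227.71002661]] [[266.71842052 219.86920984]
 [276.02403925 193.38011333]
 [286.0273034  167.88902838]]
release [ 0.64636249 -0.19935421  0.1       ] [[329.19536915 184.45701388]] [[258.05895369 166.10935319]]
```

The fit gives the grip at about (0.521, 0.096, 0.253), with the lever pointing out at yaw 1.73. As a check, the predicted release ball falls at side (258,166), which matches the picture. Next I move above the grip with the fingers shut.

Call:
send_rows:
  rows: [0,0,53,0,0,0,0,30,-33,53,0,0,8,0,30,-33,0,0,0,8,0,30,-33,0,0,0,7,0,30,-33,0,0,0,0,0,30,-33,0,0,0,0,0,30,-33,0,0,0,0,0,30,-33,0,0,0,0,0]

```text
time: 1.1
tool_pos: [0.3421, 0.3043, 0.3058]
ee_rot: [-3.141, 0.0, 1.726]
wrist_force: [-0.3, 0.7, -0.7]
width: 0.0174
```

Call:
send_rows:
  rows: [30,-33,0,0,0,0,0,30,-33,0,0,0,0,0,30,-33,0,0,0,0,0,30,-33,0,0,0,0,0,30,-33,0,0,0,0,0,30,-33,0,0,0,0,0,26,-33,0,0,0,0,0,0,0,0,0,0,0,0]

```text
time: 2.1
tool_pos: [0.5483, 0.0724, 0.3044]
ee_rot: [-3.138, -0.0, 1.721]
wrist_force: [0.0, -0.3, -0.6]
width: 0.0005
```

```bash
python3 - <<'E'
from bench import *
import cv2
o=get_obs();print(o["time"],o["tool_pos"],o["ee_rot"],o["wrist_force"],o["width"],o["joint_positions"])
a=[snapshot(n)["color"][:,:,::-1] for n in("side","top")]
cv2.imwrite("pics/b.png",cv2.resize(cv2.hconcat(a),(800,300)))
E
```

```text
2.1 [0.54834776 0.07237863 0.3043965 ] [-3.13837206e+00 -1.17823095e-04  1.72139356e+00] [ 0.00573184 -0.34298692 -0.55426552] 0.00048634205413978533 [ 2.88989803e-02  9.93572440e-02  1.16326292e+00 -2.87866005e-04
  1.88218356e+00 -1.69258253e+00]
```

View pics/b.png

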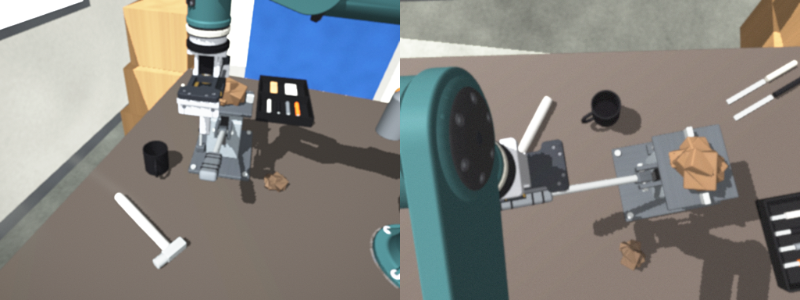

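The pictures show the shut fingers above the grip's inner end, because I sent one row too many. I'll move back (-28, +31 mm) and start the first press slowly.

Call:
send_rows:
  rows: [-14,16,0,0,0,0,0,-14,15,0,0,0,0,0,0,0,-35,0,0,0,0,0,0,-25,0,0,0,0,0,0,-30,0,0,0,0,0,0,-30,0,0,0,0,0,0,0,0,0,0,0,0,0,0,0,0,0,0]

```text
time: 3.2
tool_pos: [0.5184, 0.1082, 0.1888]
ee_rot: [3.139, -0.002, 1.729]
wrist_force: [-1.5, 3.4, 4.5]
width: 0.0004
```

```bash
python3 - <<'E'
from bench import *
import cv2
o=get_obs();print(o["time"],o["tool_pos"],o["ee_rot"],o["wrist_force"])
a=[snapshot(n)["color"][:,:,::-1] for n in("side","top")]
cv2.imwrite("pics/c.png",cv2.resize(cv2.hconcat([a[0][60:260,180:380],a[1][150:350,80:280]]),(800,400)))
E
```

```text
3.2 [0.51842643 0.10823488 0.18884431] [ 3.13913846e+00 -2.14501914e-03  1.72850063e+00] [-1.45346277  3.36485263  4.47662991]
```

View pics/c.png

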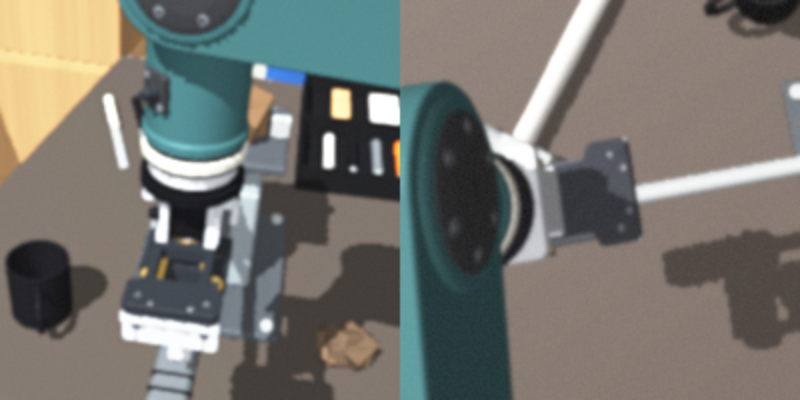

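The fingers sit on the grip and the lever is moving under about 4.5 N. I'll carry on to the stop.

Call:
send_rows:
  rows: [0,0,-30,0,0,0,0,0,0,-30,0,0,0,0,0,0,-24,0,0,0,0,0,0,-4,0,0,0,0,0,0,-2,0,0,0,0,0,0,0,0,0,0,0,0,0,0,0,0,0,0,0,0,0,0,0,0,0]

```text
time: 4.3
tool_pos: [0.5208, 0.1045, 0.0995]
ee_rot: [3.137, 0.004, 1.726]
wrist_force: [-1.0, -3.2, 8.5]
width: 0.0003
```

Call:
send_rows:
  rows: [0,0,-2,0,0,0,0,0,0,-2,0,0,0,0,0,0,0,0,0,0,0,0,0,0,0,0,0,0,0,0,0,0,0,0,0,0,0,0,0,0,0,0,0,0,0,0,0,0,0,0,0,0,0,0,0,0]

```text
time: 5.3
tool_pos: [0.5209, 0.1038, 0.0957]
ee_rot: [3.137, 0.006, 1.725]
wrist_force: [-0.4, -4.5, 9.4]
width: 0.0004
```

Call:
send_rows:
  rows: [0,0,-2,0,0,0,0,0,0,-2,0,0,0,0,0,0,0,0,0,0,0,0,0,0,0,0,0,0,0,0,0,0,0,0,0,0,0,0,0,0,0,0,0,0,0,0,0,0,0,0,0,0,0,0,0,0]

```text
time: 6.3
tool_pos: [0.5211, 0.1036, 0.0949]
ee_rot: [3.135, 0.006, 1.725]
wrist_force: [-6.6, -4.9, 21.2]
width: 0.0008
```

The force has jumped to 21 N with the tip at 0.095, so this is the stop. I'll go back up clear and check.

Call:
send_rows:
  rows: [0,0,40,0,0,0,0,0,0,50,0,0,0,0,0,0,50,0,0,0,0,0,0,50,0,0,0,0,0,0,28,0,0,0,0,0,0,0,0,0,0,0,0,0,0,0,0,0,0,0,0,0,0,0,0,0]

```text
time: 7.3
tool_pos: [0.5186, 0.1055, 0.3039]
ee_rot: [-3.137, -0.0, 1.725]
wrist_force: [1.1, 0.5, -0.5]
width: 0.0008
```

```bash
python3 - <<'E'
from bench import *
import cv2
o=get_obs();print(o["time"],o["tool_pos"],o["ee_rot"],o["wrist_force"])
a=[snapshot(n)["color"][:,:,::-1] for n in("side","top")]
cv2.imwrite("pics/d.png",cv2.resize(cv2.hconcat([a[0][60:260,180:380],a[1][150:350,80:280]]),(800,400)))
E
```

```text
7.3 [0.51860834 0.10550025 0.30391565] [-3.13726712e+00 -3.67855093e-05  1.72540742e+00] [ 1.08639521  0.50349716 -0.50509923]
```

View pics/d.png

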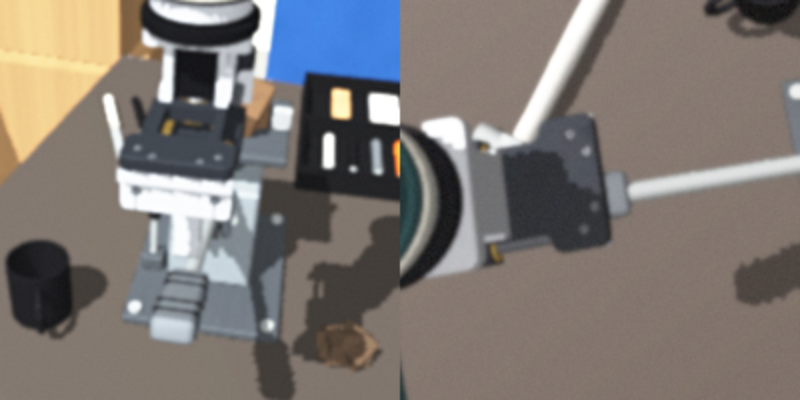

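The lever is back up, with its outer end at side px (267,220) as at the start, and the fingers are clear. Now the second stroke.

Call:
send_rows:
  rows: [0,0,-35,0,0,0,0,0,0,-30,0,0,0,0,0,0,-35,0,0,0,0,0,0,-35,0,0,0,0,0,0,-35,0,0,0,0,0,0,-30,0,0,0,0,0,0,-14,0,0,0,0,0,0,-4,0,0,0,0,0]

```text
invalid input
```

Call:
send_rows:
  rows: [0,0,0,0,0,0,0,0,0,0,0,0,0,0,0,0,0,0,0,0,0,0,0,0,0,0,0,0,0,0,0,0,0,0,0,0,0,0,0,0,0,0,0,0,0,0,0,0,0,0,0,0,0,0,0,0]

```text
time: 8.4
tool_pos: [0.5194, 0.1056, 0.3063]
ee_rot: [-3.142, -0.0, 1.725]
wrist_force: [0.4, -0.8, 0.2]
width: 0.0003
```

I miscounted the numbers in that call and it was refused, so nothing moved. Sending it again.

Call:
send_rows:
  rows: [0,0,-35,0,0,0,0,0,0,-30,0,0,0,0,0,0,-35,0,0,0,0,0,0,-35,0,0,0,0,0,0,-35,0,0,0,0,0,0,-30,0,0,0,0,0,0,-14,0,0,0,0,0,0,-4,0,0,0,0]

```text
time: 9.4
tool_pos: [0.5215, 0.1038, 0.0944]
ee_rot: [3.136, 0.005, 1.725]
wrist_force: [-8.2, -5.8, 28.1]
width: 0.0009
```

Call:
send_rows:
  rows: [0,0,0,0,0,0,0,0,0,0,0,0,0,0,0,0,0,0,0,0,0,0,0,0,0,0,0,0,0,0,0,0,0,0,0,0,0,0,0,0,0,0,0,0,0,0,0,0,0,0,0,0,0,0,0,0]

```text
time: 10.4
tool_pos: [0.5214, 0.1038, 0.0948]
ee_rot: [3.135, 0.004, 1.725]
wrist_force: [-7.0, -4.3, 21.4]
width: 0.0004
```

The lever is at the stop again, with the same height and force. Up, then the third stroke.

Call:
send_rows:
  rows: [0,0,40,0,0,0,0,0,0,50,0,0,0,0,0,0,50,0,0,0,0,0,0,50,0,0,0,0,0,0,28,0,0,0,0,0,0,0,0,0,0,0,0,0,0,0,0,0,0,0,0,0,0,0,0,0]

```text
time: 11.4
tool_pos: [0.5187, 0.1055, 0.3038]
ee_rot: [-3.137, -0.0, 1.725]
wrist_force: [-0.0, 0.5, -0.1]
width: 0.0004
```

Call:
send_rows:
  rows: [0,0,0,0,0,0,0,0,0,0,0,0,0,0,0,0,0,0,0,0,0,0,0,0,0,0,0,0,0,0,0,0,0,0,0,0,0,0,0,0,0,0,0,0,0,0,0,0,0,0,0,0,0,0,0,0]

```text
time: 12.4
tool_pos: [0.5194, 0.1056, 0.3064]
ee_rot: [3.142, -0.0, 1.725]
wrist_force: [0.1, 0.1, 0.1]
width: 0.001
```

Call:
send_rows:
  rows: [0,0,-35,0,0,0,0,0,0,-30,0,0,0,0,0,0,-35,0,0,0,0,0,0,-35,0,0,0,0,0,0,-35,0,0,0,0,0,0,-30,0,0,0,0,0,0,-14,0,0,0,0,0,0,-4,0,0,0,0]

```text
time: 13.4
tool_pos: [0.5215, 0.1038, 0.0944]
ee_rot: [3.136, 0.005, 1.725]
wrist_force: [-8.2, -5.9, 29.4]
width: 0.0007
```

Call:
send_rows:
  rows: [0,0,0,0,0,0,0,0,0,0,0,0,0,0,0,0,0,0,0,0,0,0,0,0,0,0,0,0,0,0,0,0,0,0,0,0,0,0,0,0,0,0,0,0,0,0,0,0,0,0,0,0,0,0,0,0]

```text
time: 14.4
tool_pos: [0.5214, 0.1038, 0.0948]
ee_rot: [3.135, 0.004, 1.725]
wrist_force: [-6.2, -4.7, 21.7]
width: 0.0003
```

Call:
send_rows:
  rows: [0,0,40,0,0,0,0,0,0,50,0,0,0,0,0,0,50,0,0,0,0,0,0,50,0,0,0,0,0,0,58,0,0,0,0,0,-30,33,0,0,0,0,0,-30,33,0,0,0,0,0,-30,33,0,0,0,0,0]

```text
invalid input
```

Call:
send_rows:
  rows: [-30,33,0,0,0,0,0,-30,33,0,0,0,0,0,-30,33,0,0,0,0,0,-30,33,0,0,0,0,0,-30,33,0,0,0,0,0,-30,33,0,0,0,0,0,-30,33,0,0,0,0,0,0,0,0,0,0,0,0]

```text
time: 15.4
tool_pos: [0.3077, 0.3382, 0.0885]
ee_rot: [3.142, -0.001, 1.73]
wrist_force: [0.1, -0.1, 0.9]
width: 0.0003
```

```bash
python3 - <<'E'
from bench import *
import cv2,pickle
o=get_obs();print(o["time"],o["tool_pos"],o["wrist_force"])
d={n:snapshot(n) for n in("side","top")};pickle.dump(d,open("s1.pkl","wb"))
a=[d[n]["color"][:,:,::-1] for n in d]
o=pickle.load(open("s0.pkl","rb"))["side"]["color"][:,:,::-1]
cv2.imwrite("pics/e.png",cv2.resize(cv2.hconcat([a[0][60:260,200:340],o[60:260,200:340]]),(800,571)))
cv2.imwrite("pics/f.png",cv2.resize(cv2.hconcat(a),(800,300)))
E
```

```text
15.4 [0.30772854 0.33817627 0.08848271] [ 0.10570146 -0.10510971  0.9118118 ]
```

View pics/e.png

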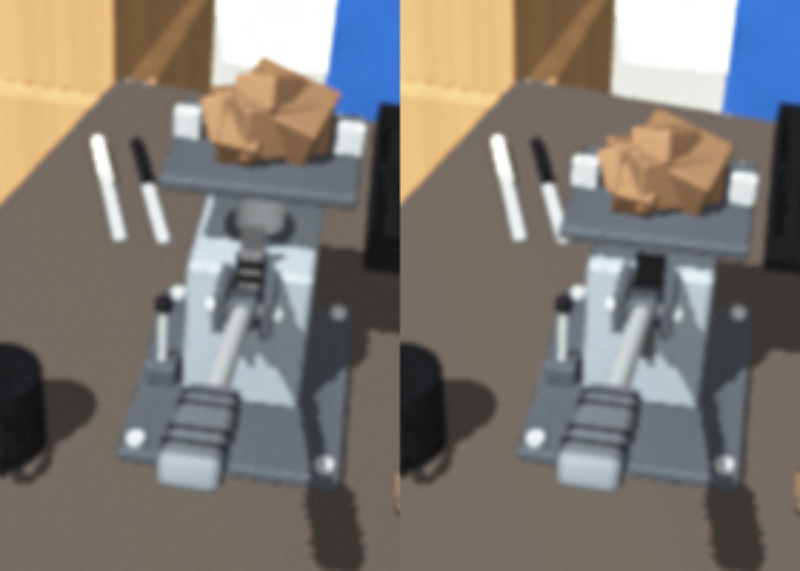

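View pics/f.png

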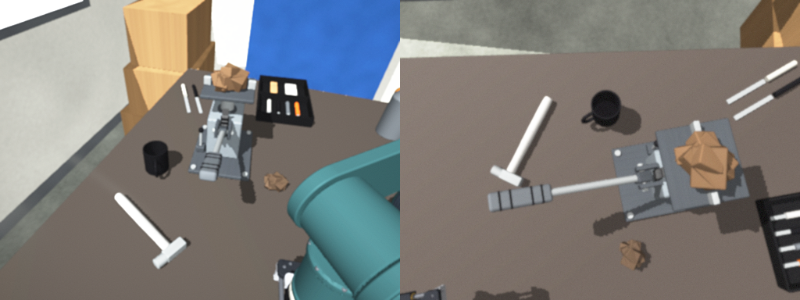

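The raise call was again one number too long, so it was refused. The retreat row then slid the tip sideways off the grip at low height. The pictures show no harm: the lever is up at its old place, the release lever is upright (side px about (257,166), as before), the hammer and mug haven't moved, and the plate is clearly higher. I'll measure the plate's rise, then lift the arm clear.

Call:
send_rows:
  rows: [0,0,40,0,0,0,0,0,0,40,0,0,0,0,0,0,40,0,0,0,0,0,0,0,0,0,0,0,0,0,0,0,0,0,0,0,0,0,0,0,0,0,0,0,0,0,0,0,0,0,0,0,0,0,0,0]

```text
time: 16.5
tool_pos: [0.3092, 0.3364, 0.2076]
ee_rot: [-3.14, 0.001, 1.725]
wrist_force: [0.3, 0.4, -0.1]
width: 0.0006
```

```bash
python3 - <<'E'
from h import *
# plate near-left/right upper corners, side view; old and new pixel rows from the crops
k=800/280
old=[((562-400)/k+200,235/k+60),((750-400)/k+200,253/k+60)]
new=[(162/k+200,185/k+60),(355/k+200,204/k+60)]
s=d["side"]
for z0 in(.168,.175,.182):
  for o,n in zip(old,new):
    P=ray("side",o,z0)
    print(z0,o,n,[ (h,np.round(proj("side",P+[0,0,h])[0]-n,1)) for h in(.035,.04,.045,.05)])
from bench import *
print(get_obs()["tool_pos"],get_obs()["wrist_force"])
# template check of vertical shift on stone/plate region, lever and release
d1=pickle.load(open("s1.pkl","rb"))
A=d["side"]["color"];B=d1["side"]["color"]
for nm,(x0,y0,x1,y1) in dict(grip=(252,193,288,232),release=(250,160,264,196),hammer=(140,240,245,345)).items():
    D=cv2.absdiff(A[y0:y1,x0:x1],B[y0:y1,x0:x1]).mean();print(nm,D)
E
```

```text
0.168 (256.7, 142.25) (256.7, 124.75) [(0.035, array([0.3, 5.5])), (0.04, array([0.3, 3.7])), (0.045, array([0.4, 1.9])), (0.05, array([0.4, 0.1]))]
0.168 (322.5, 148.55) (324.25, 131.39999999999998) [(0.035, array([0.2, 5. ])), (0.04, array([0.5, 3.3])), (0.045, array([0.8, 1.5])), (0.05, array([ 1. , -0.3]))]
0.175 (256.7, 142.25) (256.7, 124.75) [(0.035, array([0.3, 5.3])), (0.04, array([0.3, 3.5])), (0.045, array([0.4, 1.7])), (0.05, array([ 0.4, -0.1]))]
0.175 (322.5, 148.55) (324.25, 131.39999999999998) [(0.035, array([0.2, 4.9])), (0.04, array([0.5, 3.1])), (0.045, array([0.8, 1.2])), (0.05, array([ 1.1, -0.6]))]
0.182 (256.7, 142.25) (256.7, 124.75) [(0.035, array([0.3, 5.1])), (0.04, array([0.3, 3.3])), (0.045, array([0.4, 1.5])), (0.05, array([ 0.4, -0.4]))]
0.182 (322.5, 148.55) (324.25, 131.39999999999998) [(0.035, array([0.2, 4.7])), (0.04, array([0.5, 2.9])), (0.045, array([0.8, 1. ])), (0.05, array([ 1.1, -0.8]))]
[0.30920012 0.33637384 0.20759067] [ 0.34532927  0.40489168 -0.12441056]
grip 1.9636752136752136
release 1.8293650793650793
hammer 1.6742554799697658
```

The plate has risen about 48 mm. The grip, release lever and hammer look the same as in the first pictures, and the arm is free. Handing in.

```bash
python3 -c "
from bench import *
print(close_job())"
```

```text
the job is handed in; nothing more can be done
None
```

I pumped the lever through three full strokes with shut fingers pressing down on the grip, and handed the job in after about 16.5 s. Handing in gives no verdict, so success is judged from my own checks.

**Strokes:** every stroke reached the stop, at a tip height of about 0.095 m and a settled force of about 21 N. The highest force I read was about 29 N. A picture showed the lever back up after stroke 1. After stroke 2 the fingers were raised clear for over a second, but I took no picture.

**Final checks from the images:**
- **Plate:** it rose about 48 mm, against the 40 mm needed and about 47 mm expected.
- **Long lever and release lever:** both look the same as in the first pictures, so the long lever is back up and the release lever is still upright.
- **Arm:** it stood free of everything, with a wrist force of about 0.5 N.

**What went wrong:**
- I sent one row too many on the approach and overshot, then moved back before pressing.
- Two move calls were refused for having one number too many. The first only cost time.
- The second was the raise after stroke 3, so the next move slid the tip sideways off the grip at low height and the lever sprang up on its own. The pictures show nothing disturbed.

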